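Drip dish in, oily freehub up in the tongs

TASK

The freehub standing on the cardboard is fresh from the oil. First set the steel drip dish flat and square in its recess in the wooden socket board and let go of it; then take the kitchen tongs, close them on the freehub and lift it, never touching the freehub with the gripper itself, and hold it a few centimetres clear above the dish with the whole freehub over it, so that the oil falls in the dish and not on the bench. Finish while still holding it there with the tongs, and leave the bell, the tyre levers and the hex key set where they are.

Things in the scene. Friction and masses are not known exactly. Their poses are not given: they have to be found in the camera images.
- board: fixed brown wooden board on the bench, 210 (x) x 120 (y) x 18 mm; in its middle a rectangular recess 114 (x) x 66 (y) mm, 10 mm deep, 2 mm chamfer, floor 8 mm above the bench. A row of sockets stands at its +x end, driver bits at its -x end (83 mm from the middle, up to 30 mm above the bench). Origin: centre of the underside; z up. Lies left or right, turned a little
- dish: loose open rectangular steel dish, 110 (x, long) x 62 (y) x 34 mm high, walls 3 mm, 0.14 kg. It fits the recess with 2 mm of play on each side, either way round; seated, its rim is 42 mm above the bench. Origin: centre of the underside; x along its long side, z up
- cardboard: fixed piece of brown cardboard lying on the bench, 170 x 150 x 3 mm. Origin: centre of the underside
- freehub: loose steel freehub body (splined cylinder), standing upright on the cardboard: foot flange 38 mm diameter and 4 mm high, above it the splined barrel 34.4 mm diameter up to 36 mm; about 0.085 kg. Origin: centre of the underside; z up along its axis
- tongs: loose sprung kitchen tongs of steel, 200 mm, 0.1 kg, lying on their side (24 mm tall) so that they open and close level; two arms on a pivot, balance point between the black grips. Origin: on the pivot axis at the underside; x = centre line from pivot to tips as they lie open, y to the left arm, z up. The right arm is this body; the left arm turns on it
- tongs_arm (a joint): how far the tongs are squeezed, rad: 0 sprung fully open, about 0.17 closed on the freehub, 0.31 shut. The spring needs about 3 N at the black grips at 0, 5 N at 0.07, 8 N at 0.17. Over the outsides of the grips: 52 mm at 0, 35 mm at 0.17, where their faces are parallel. tip_left to tip_right: 66 mm at 0, 35 mm at 0.17
- grip_left (a point): middle of the outer face of the left arm's black grip (grip 72 mm long, 24 mm tall), 100 mm from the pivot and 12 mm above the underside. Grasp the tongs across grip_left and grip_right
- grip_right (a point): the same point on the right arm's black grip
- tip_left (a point): middle of the cupped inner face of the left arm's tip, 185 mm from the pivot, 12 mm above the underside of the tongs (the tip is a shallow V 32 mm long, 24 mm tall; its edges reach 3 mm farther in). The freehub goes midway between tip_left and tip_right
- tip_right (a point): the same point on the right arm's tip
- bell: bystander: loose red plastic bicycle bell, 53 mm diameter, 40 mm high. Origin: centre of the underside
- hexset: bystander: loose steel fold-out hex key set, 92 x 29 x 20 mm. Origin: centre of the underside, x along it
- levers: bystander: three blue plastic tyre levers clipped together, 124 x 20 x 18 mm. Origin: centre of the underside, x along them
Things that resemble listed ones, but are neither listed nor needed, are in the scene too. What is shaped like the tongs but pink or purple is not meant.

How it is judged:
By the outcome, as a careful person would: the job done as asked, in the order asked, and still so for the second after the job is handed in, while the arm keeps its last pose, push and grip.
It also fails if it takes over 61 s, if anything falls off the work surface, if the arm or the gripper's body presses on something with over 40 N, if the wrist force passes 120 N, or if a joint passes its speed limit or range.

ROBOT

A 6-joint arm with a two-finger parallel gripper is mounted at the origin on the work surface. World frame = base frame: x ahead of the robot, y to its left, z up, the work surface at z = 0. Lengths are in mm, angles in rad, forces in N, time in s.
With the tool pointing down it reaches from about 350 to 775 mm from the base axis. Payload 7.3 kg.
Tool frame: the origin (TCP) lies on the front face of the gripper's body, between the roots of the fingers; the fingertips stand 66 mm ahead of it and the grasp point (between the pads) lies 47 mm ahead of it (bot.tcp_to_grasp is the z of the grasp point in the tool frame, in mm); z points along the fingers, y is the direction in which the jaws open and shut (so a half turn about z gives the same grasp; the last joint's range is limited). The gripper opens to 92 mm and grips with 3 to 60 N. Pads are 19 mm wide; open, the fingers measure 130 mm over their backs; the gripper's body (75 mm by 190 mm) begins 47 mm behind the grasp point.
Start: joints at [0.966, 0.342, 1.524, -0, 1.275, -0.146], TCP at [232.494, 470.728, 292.241] pointing down, gripper open.
Joint ranges: [-2.53, 2.53], [-0.77, 2.02], [0.04, 2.7], [-1, 4.14], [0.28, 2.66], [-3.11, 3.11]. Speed limits (rad/s): [2.57, 2.57, 3.14, 3.14, 3.14, 3.14].

INTERFACE

Orientations are given as [roll, pitch, yaw] about the fixed x, y, z axes, in that order (R = Rz(yaw) Ry(pitch) Rx(roll)).
In Python, from plant import bot gives the robot as it stands.
- The arm moves only by the tool carry_out, never from a script. Its argument "deltas" is a list that holds one entry, the list of rows, each a list of 4 numbers: the shift along the tool's x, y, z in mm, then the turn about the tool's z in units of 5 degrees (1.0 is 5 degrees). A call has 1 to 20 rows; each row is the pose to reach, as a shift and turn from the pose commanded when the call began, along the tool's axes at that moment; what a row does not reach only later rows make up. A row lasts 1/10 s, in which the tool goes at most 50 mm and 8.59 degrees, less where a joint would pass 70% of its speed; a pose out of reach is approached as far as the arm can. A call with a gripper value outside its range is refused whole. "fingers" is the finger opening in mm, from 0 to 91.8, set as the call begins (left out, the last holds). The fingers move at their own pace and stop on an object; the grip force is fixed at half the most. Time passes only in rows, so rows that repeat a pose let the fingers close. It gives the time, the measured TCP pose, the force and the opening at its end, in the units of the state.
- bot.get_obs(): the state, without advancing time (a new reading comes with each control period).
- bot.capture(name): name is "scene" or "side" or "wrist"; returns (picture, depth): 384x512x3 uint8, blue, green, red; 384x512 float32, mm along the optical axis (not along the pixel's ray), 0 where there is no reading.
- bot.camera_model(name): a dict with "K" (3x3 intrinsics, pixels), "camera_from_world" (4x4, takes a point from world to camera coordinates). Camera axes: x right, y down, z forward; pixel columns grow to the right and rows downward; lengths in mm; the calibration is good to about 2 mm. The wrist camera is an equidistant fisheye: a pixel r from the principal point sees the ray r / f radians off the axis. A picture is of the moment at which its call begins: read the wrist's pose just before it. camera_model takes no time and is no camera call; for the wrist camera it gives the pose at the moment of the call.
- bot.close_job(): hands the job in, once; it reports no verdict.
The state is a dict: "time": time; "joint_positions": joint angles; "dq": joint speeds; "tau": joint torques, N m; "tool_pos": TCP position; "tcp_rot": TCP orientation; "contact_force": force on the tool from outside, world axes, zero at the start; "moment": the same for the moment, N m; "grip_width": finger opening in mm.
Only numpy, scipy, OpenCV 4.12 (cv2) and the standard library are available. Lean on these libraries where they do the work, as an engineer would, in place of code of your own. Each camera call takes 0.05 s, during which the arm holds its last target. There are 200 camera calls.

## Working session

There is one attempt and no reset: what is moved stays moved. The work goes in short steps, Python scripts to look and compute and a tool call to move; the robot and the scene stay as the last step left them, time stands still between calls to the robot, and variables do not carry over. Pictures are saved under pics/ and viewed, about 8 in all and at most 12, crops included, and the job is handed in when it is done.

Besides the shell and the picture viewer there is one more tool, called as name(argument=value, ...), one argument or row to a line, values as JSON. carry_out: Moves the arm, as the interface text tells. Its arguments: {"type":"object","properties":{"deltas":{"type":"array","items":{"type":"array","items":{"type":"array","items":{"type":"number"}}}},"fingers":{"type":"number"}},"required":["deltas"]}

```bash
ls; mkdir -p pics
cat > h.py <<'E'
import numpy as np,cv2
from plant import bot
def cap(n):
    m=bot.camera_model(n); im,d=bot.capture(n); return im,d,np.array(m["K"]),np.array(m["camera_from_world"])
def ray(K,T,u,v,fish=False):
    x=(u-K[0,2])/K[0,0]; y=(v-K[1,2])/K[1,1]
    if fish:
        r=np.hypot(x,y); s=np.sin(r)/r if r>1e-9 else 1; c=np.array([x*s,y*s,np.cos(r)])
    else: c=np.array([x,y,1.])
    R=T[:3,:3]; return -R.T@T[:3,3], R.T@c
def onz(K,T,u,v,z,fish=False):
    o,d=ray(K,T,u,v,fish); return o+d*(z-o[2])/d[2]
def cloud(d,K,T):
    v,u=np.mgrid[:d.shape[0],:d.shape[1]]
    c=np.stack([(u-K[0,2])/K[0,0]*d,(v-K[1,2])/K[1,1]*d,d],-1)
    return (c-T[:3,3])@T[:3,:3]
E
python3 - <<'E'
from h import *
for n in("scene","side","wrist"):
    im,d,K,T=cap(n); cv2.imwrite(f"pics/{n}0.png",im); np.savez(f"{n}0.npz",im=im,d=d,K=K,T=T)
    print(n,K.tolist(),(-T[:3,:3].T@T[:3,3]).round(),T[2,:3].round(2),(d>0).mean())
a=cv2.imread("pics/scene0.png");b=cv2.imread("pics/side0.png");
cv2.imwrite("pics/scene0b.png",cv2.resize(a,(800,600),interpolation=cv2.INTER_CUBIC))
cv2.imwrite("pics/side0b.png",cv2.resize(b,(800,600),interpolation=cv2.INTER_CUBIC))
print(bot.get_obs(),bot.tcp_to_grasp)
E
```

```text
pics
scene [[373.8019522468087, 0.0, 255.43124348588057], [0.0, 373.8019522468087, 199.0748116234655], [0.0, 0.0, 1.0]] [1184.  128. 1074.] [-0.53 -0.2  -0.82] 0.9959055582682291
side [[376.48044747450706, 0.0, 250.20618008963623], [0.0, 376.48044747450706, 192.86562015227463], [0.0, 0.0, 1.0]] [ 407. -901.  927.] [ 0.09  0.66 -0.74] 0.9960123697916666
wrist [[297.3186396354542, 0.0, 251.46667627301895], [0.0, 297.3186396354542, 187.72162372125206], [0.0, 0.0, 1.0]] [162. 506. 384.] [ 0.26 -0.13 -0.96] 0.9922383626302084
{'time': 0.15, 'joint_positions': array([ 9.65996945e-01,  3.42577102e-01,  1.52477234e+00, -2.83985538e-05,
        1.27538583e+00, -1.46021462e-01]), 'dq': array([-0.00076801, -0.00266851, -0.00397315,  0.00032692,  0.00022549,
       -0.00079325]), 'tau': array([ 1.45799811e-03, -4.31470549e+01, -2.44352460e+01,  7.17171072e-02,
        5.37200226e-02, -6.05430228e-05]), 'tool_pos': array([232.36972655, 470.5339803 , 291.70589064]), 'tcp_rot': array([-3.14045825e+00, -1.39384305e-04,  2.68282294e+00]), 'contact_force': array([-0.18479372, -0.59056712,  0.23432205]), 'moment': array([ 0.01633615, -0.00515508, -0.00487087]), 'grip_width': 92.12501966673142} 46.699999999999996
```

View pics/scene0b.png

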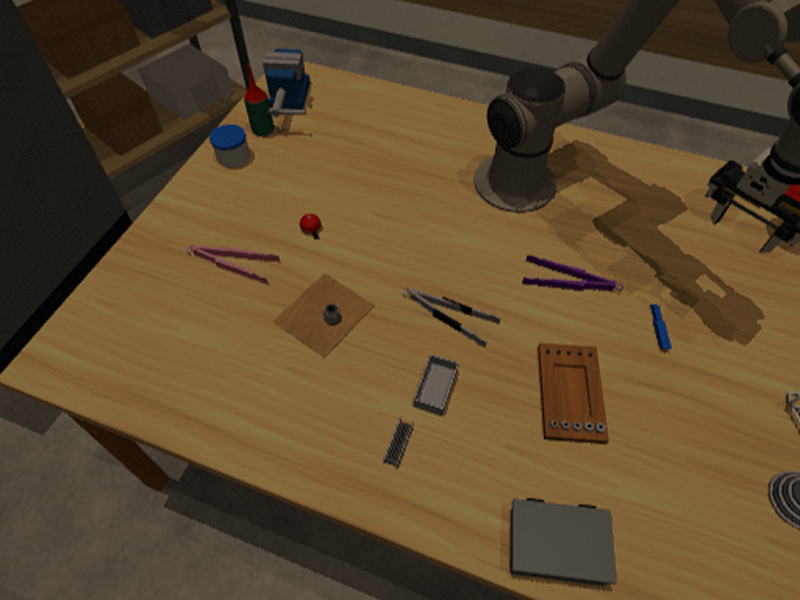

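View pics/side0b.png

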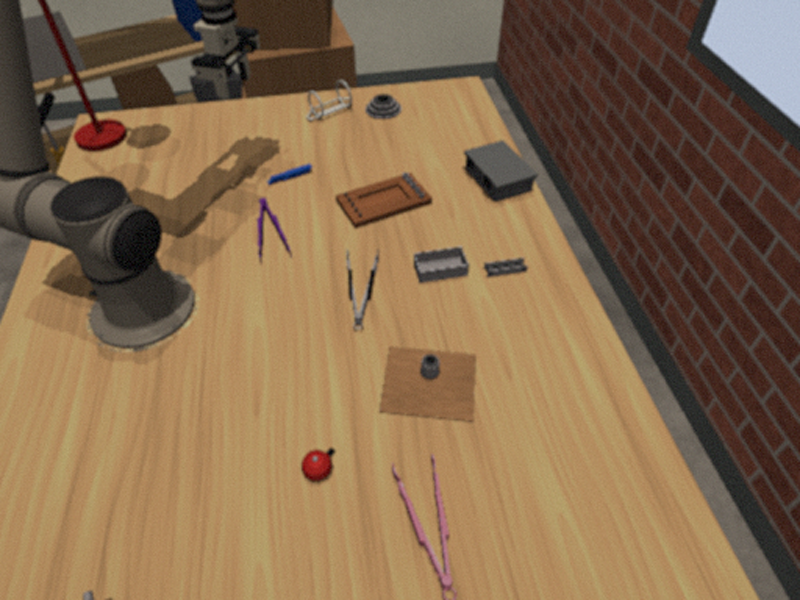

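Scene picture (800×600 scaled):
- The dish is at (437,385), not to be confused with the hex set at (398,443) or the grey case at (563,540).
- The board is at (572,390) and the freehub at (332,315) on the cardboard.
- Tongs candidates are steel with black grips at (450,318), pink at (235,263) and purple at (572,275). I choose the steel and black pair, with its pivot at (408,293).

Next I measure from both depth views.

```bash
cat > seg.py <<'E'
from h import *
# regions around things, by scene-picture pixels (800x600 scaled)
pix={'dish':(437,385),'hex':(398,443),'board':(572,390),'hub':(332,315),'tongs':(450,318),'pivot':(408,293)}
D={n:np.load(n+'0.npz') for n in('scene','side')}
s=D['scene']
for k,(u,v) in pix.items(): print(k,onz(s['K'],s['T'],u*.64,v*.64,10).round())
E=None
for n in D:
    z=D[n]; P=cloud(z['d'],z['K'],z['T']); 
    t=(P[...,0]>300)&(P[...,0]<800)&(abs(P[...,1])<400)&(abs(P[...,2])<12)
    A=P[t]; 
    c=np.linalg.lstsq(np.c_[A[:,:2],np.ones(len(A))],A[:,2],rcond=None)[0]; print(n,'plane',c.round(4))
    H=P[...,2]-(P[...,:2]@c[:2]+c[2])
    m=((H>6)&(H<80)&(P[...,0]>200)&(P[...,0]<850)&(abs(P[...,1])<420)&(z['d']>0)).astype(np.uint8)
    nl,L,st,_=cv2.connectedComponentsWithStats(m)
    for i in range(1,nl):
        if st[i,4]<25: continue
        q=P[L==i]; h=H[L==i]
        r=cv2.minAreaRect(q[:,:2].astype(np.float32))
        print(n,st[i,4],'px',(st[i,:4]/.64).round(),'rect',np.round(r[0],1),np.round(r[1],1),round(r[2],1),'z50/95/max',np.percentile(h,[50,95,100]).round(1))
E
python3 seg.py
```

```text
dish [644.   7.  10.]
hex [788. -22.  10.]
board [555. 265.  10.]
hub [ 565. -264.   10.]
tongs [478. -20.  10.]
pivot [ 448. -130.   10.]
scene plane [ 3.0000e-04  2.0000e-04 -1.5076e+00]
scene 73 px [308. 216.  14.  23.] rect [ 348.2 -407.1] [50.4 25.3] 0.1 z50/95/max [23.9 34.6 37.9]
scene 474 px [522. 256. 102.  36.] rect [273.6 208.9] [ 75.  223.5] 6.5 z50/95/max [17.6 25.5 27.9]
scene 458 px [403. 289.  98.  58.] rect [463.8 -32.1] [222.6  73.2] 79.9 z50/95/max [19.1 25.1 29. ]
scene 121 px [323. 305.  20.  20.] rect [ 564.8 -258.2] [35.5 48.3] 58.7 z50/95/max [34.4 40.9 45.7]
scene 123 px [652. 305.  14.  42.] rect [329.8 410.7] [109.6  19.9] 15.6 z50/95/max [16.5 19.9 21.9]
scene 2223 px [539. 342.  70. 102.] rect [552.9 262. ] [222.9 122.3] 16.6 z50/95/max [16.6 26.  33.9]
scene 280 px [412. 355.  47.  61.] rect [647.4   4.5] [113.1  62.3] 1.7 z50/95/max [25.  35.8 37.9]
scene 280 px [383. 419.  31.  48.] rect [787.4 -22.2] [90.4 28.2] 0.5 z50/95/max [16.8 21.2 22.6]
scene 1149 px [511. 498. 103.  53.] rect [819.2 294.2] [ 64.9 175.4] 1.6 z50/95/max [55.4 58.6 61.2]
side pla
[... 231 characters left out ...]
0.9]
side 1134 px [336. 172.  97.  55.] rect [555.9 261.8] [212.3 128.7] 16.4 z50/95/max [16.7 26.  33.8]
side 206 px [258. 197.  33.  61.] rect [274.9 207.9] [ 69.2 220.3] 4.6 z50/95/max [22.1 25.9 27.3]
side 432 px [414. 245.  56.  34.] rect [643.9   3.4] [111.8  69. ] 0.5 z50/95/max [22.  33.8 37. ]
side 247 px [347. 248.  33.  80.] rect [464.4 -34.1] [221.6  70.1] 82.0 z50/95/max [22.4 25.6 28.2]
side 214 px [484. 256.  44.  20.] rect [784.  -23.2] [34.2 91.9] 88.8 z50/95/max [16.1 20.7 22.9]
side 159 px [420. 353.  20.  25.] rect [ 565.1 -265.6] [34.1 35.8] 79.0 z50/95/max [34.1 39.9 42.9]
side 62 px [303. 447.  33.  12.] rect [ 346.  -413.1] [55.8 21.6] 18.3 z50/95/max [29.4 35.4 37.7]
```

```bash
cat >> h.py <<'E'
def plan(x,y,z,yawdeg):
    o=bot.get_obs(); p=np.array(o['tool_pos']); w=o['tcp_rot'][2]
    d=np.array([x,y,z])-p; c,s=np.cos(w),np.sin(w)
    turn=-(yawdeg-np.degrees(w)); turn=(turn+180)%360-180
    print('delta',np.round([d@[c,s,0],d@[s,-c,0],-d[2],turn/5],2),'t',round(o['time'],2))
E
python3 -c "
from h import *
plan(645,4,200,181)"
```

```text
delta [-576.57 -235.56   91.71   -5.46] t 0.15
```

carry_out(
  deltas=[
    [[-576.5,-235.5,0,-5.46],[-576.5,-235.5,0,-5.46],[-576.5,-235.5,0,-5.46],[-576.5,-235.5,0,-5.46],[-576.5,-235.5,0,-5.46],[-576.5,-235.5,0,-5.46],[-576.5,-235.5,0,-5.46],[-576.5,-235.5,0,-5.46],[-576.5,-235.5,92,-5.46],[-576.5,-235.5,92,-5.46],[-576.5,-235.5,92,-5.46],[-576.5,-235.5,92,-5.46],[-576.5,-235.5,92,-5.46],[-576.5,-235.5,92,-5.46],[-576.5,-235.5,92,-5.46],[-576.5,-235.5,92,-5.46],[-576.5,-235.5,92,-5.46]],
  ],
  fingers=91.8,
)

```text
time: 1.85
tool_pos: [644.6, 5.7, 201.3]
tcp_rot: [3.141, 0.001, -3.122]
contact_force: [-0.2, 0.1, 0.5]
grip_width: 91.5
```

```bash
python3 -c "
from h import *
im,d,K,T=cap('wrist'); np.savez('wrist1.npz',im=im,d=d,K=K,T=T); cv2.imwrite('pics/w1.png',cv2.resize(im,(800,600)))
o=bot.get_obs();print(o['joint_positions'],o['tool_pos'],np.degrees(o['tcp_rot']))"
```

```text
[-1.10000718e-01  6.35502352e-01  1.29250873e+00  2.70797096e-04
  1.21229727e+00 -1.70035239e+00] [644.69851875   5.72427928 201.39768468] [ 1.79995092e+02  7.48458067e-02 -1.78884999e+02]
```

View pics/w1.png

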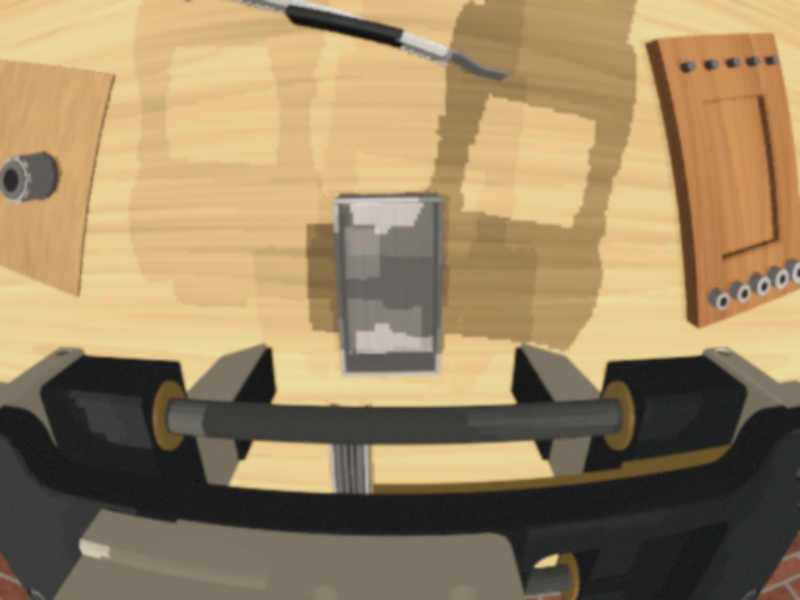

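The wrist view confirms the dish, open side up, with rim corners near (336,198), (441,196), (344,374) and (438,374). The fingers straddle its line.

```bash
cat >> h.py <<'E'
def fcloud(d,K,T):
    v,u=np.mgrid[:d.shape[0],:d.shape[1]]
    x=(u-K[0,2])/K[0,0]; y=(v-K[1,2])/K[1,1]; r=np.hypot(x,y)+1e-9; k=np.tan(np.minimum(r,1.45))/r
    c=np.stack([x*k*d,y*k*d,d],-1); return (c-T[:3,3])@T[:3,:3]
E
python3 -c "
from h import *
for p in [(336,198),(441,196),(344,374),(438,374)]:
    z=np.load('wrist1.npz'); print(onz(z['K'],z['T'],p[0]*.64,p[1]*.64,34,True).round(1))
P=fcloud(z['d'],z['K'],z['T'])
m=(abs(P[...,0]-645)<75)&(abs(P[...,1]-4)<50)
for lo,hi in((-8,8),(12,40),(28,42)):
    q=P[m&(P[...,2]>lo)&(P[...,2]<hi)]; r=cv2.minAreaRect(q[:,:2].astype(np.float32)); print(lo,len(q),np.round(r[0],1),np.round(r[1],1),r[2],np.percentile(q[:,2],[5,50,95]).round(1))
plan(645,4,90,181)
"
```

```text
[589.4 -26.6  34. ]
[587.2  32.1  34. ]
[697.8 -23.3  34. ]
[696.6  35.4  34. ]
-8 10998 [645.   4.] [100. 150.] 89.99994659423828 [-0.9  1.5  3.9]
12 2237 [643.4   3.7] [110.7  62.7] 1.8378105163574219 [13.9 32.4 34.7]
28 1389 [643.4   3.7] [110.6  62.7] 1.8378105163574219 [29.4 33.5 34.8]
delta [-2.700e-01 -1.730e+00  1.114e+02  2.000e-02] t 1.9
```

carry_out(
  deltas=[
    [[1.3,-2,40,-0.14],[1.3,-2,80,-0.14],[1.3,-2,110,-0.14],[1.3,-2,121,-0.14],[1.3,-2,121,-0.14],[1.3,-2,121,-0.14],[1.3,-2,121,-0.14]],
  ],
)

```text
time: 2.6
tool_pos: [645.0, 2.3, 81.6]
tcp_rot: [-3.141, 0.004, -3.111]
contact_force: [0.3, 0.1, 1.2]
grip_width: 91.9
```

carry_out(
  deltas=[
    [[0,0,0,0],[0,0,0,0],[0,0,0,0],[0,0,0,0],[0,0,0,0],[0,0,0,0],[0,0,0,0],[0,0,0,0]],
  ],
  fingers=50,
)

```text
time: 3.4
tool_pos: [643.9, 2.3, 79.4]
tcp_rot: [3.142, 0.0, -3.112]
contact_force: [-0.4, 1.0, 2.8]
grip_width: 61.8
```

carry_out(
  deltas=[
    [[0,0,-20,0],[0,0,-60,0],[0,0,-60,0],[0,0,-60,0]],
  ],
)

```text
time: 3.8
tool_pos: [644.0, 2.2, 139.8]
tcp_rot: [-3.141, 0.001, -3.112]
contact_force: [-0.2, 0.8, -1.3]
grip_width: 61.9
```

```bash
python3 -c "
from h import *
im,d,K,T=cap('wrist'); P=fcloud(d,K,T); print(bot.get_obs()['tool_pos'],np.degrees(bot.get_obs()['tcp_rot']))
m=(abs(P[...,0]-645)<70)&(abs(P[...,1]-4)<32)&(P[...,2]>80)&(P[...,2]<100)
q=P[m]; r=cv2.minAreaRect(q[:,:2].astype(np.float32)); print(len(q),r,np.percentile(q[:,2],[5,50,95]))
# board: wrist & static views, re-measure recess by depth
for n in('scene','side'):
    z=np.load(n+'0.npz'); Q=cloud(z['d'],z['K'],z['T'])
    m=(abs(Q[...,0]-554)<130)&(abs(Q[...,1]-262)<100)&(Q[...,2]>10)&(Q[...,2]<22); q=Q[m][:,:2].astype(np.float32)
    print(n,cv2.minAreaRect(q))
plan(554,262,140,196.5+0)
cv2.imwrite('pics/w2.png',cv2.resize(im,(800,600)))
"
```

```text
[643.31854698   2.26575157 138.49620711] [ 1.79989499e+02 -6.49630816e-02 -1.78286473e+02]
3788 ((640.4227294921875, 4.037773132324219), (104.75579071044922, 64.07559204101562), 0.6606348156929016) [81.96613578 93.35804677 95.11469002]
scene ((556.6317138671875, 263.5496520996094), (214.855712890625, 121.60108947753906), 16.60533905029297)
side ((555.6405029296875, 263.53997802734375), (211.8275909423828, 125.32462310791016), 16.401988983154297)
delta [ 81.51 262.29  -1.5   -2.96] t 3.85
```

carry_out(
  deltas=[
    [[0,50,-30,-1],[-10,100,-80,-2],[-15,150,-100,-2.96],[-20,200,-100,-2.96],[-25,264,-100,-2.96],[-25,264,-100,-2.96],[-25,264,-100,-2.96],[-25,264,-100,-2.96],[-25,264,-100,-2.96]],
  ],
)

```text
time: 4.75
tool_pos: [660.7, 265.7, 237.6]
tcp_rot: [-3.141, -0.003, -2.854]
contact_force: [0.5, 0.2, -1.4]
grip_width: 61.8
```

```bash
python3 -c "
from h import *
im,d,K,T=cap('wrist'); np.savez('wrist3.npz',im=im,d=d,K=K,T=T); cv2.imwrite('pics/w3.png',cv2.resize(im,(800,600)))
P=fcloud(d,K,T); o=bot.get_obs();print(o['tool_pos'],np.degrees(o['tcp_rot']))
m=(abs(P[...,0]-554)<130)&(abs(P[...,1]-262)<100)&(P[...,2]>11)&(P[...,2]<22); r=cv2.minAreaRect(P[m][:,:2].astype(np.float32)); print(r)"
```

```text
[660.92022701 265.30659453 238.098722  ] [-1.79980745e+02 -1.21219315e-01 -1.63578744e+02]
((560.5966796875, 264.8621520996094), (196.5865936279297, 121.20853424072266), 16.6400146484375)
```

View pics/w3.png

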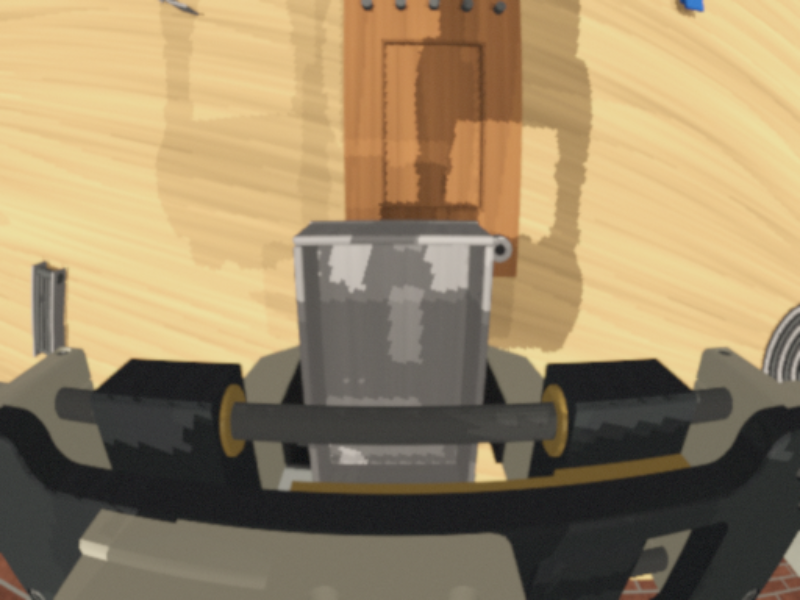

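The recess is in full view, with corners near (383,42), (483,43), (380,205) and (482,207). The held dish's front rim runs from (297,240) to (492,240). Now I take depth profiles of both.

```bash
cat > prof.py <<'E'
from h import *
z=np.load('wrist3.npz'); im,d,K,T=z['im'],z['d'],z['K'],z['T']; P=fcloud(d,K,T)
a=np.radians(16.5); ex=np.array([np.cos(a),np.sin(a)]); ey=np.array([-ex[1],ex[0]])
Q=P[...,:2]-[555,263]; U=Q@ex; V=Q@ey; Z=P[...,2]
def prof(A,B,lim,rng):
    for c in rng:
        m=(abs(A-c)<.75)&(abs(B)<lim)&(Z<40)&(Z>-10)
        if m.sum()>3: print(c,round(float(np.median(Z[m])),1),end='; ')
    print()
print('V');prof(V,U,40,range(-66,-26,1)); prof(V,U,40,range(26,66,1))
print('U');prof(U,V,20,range(-66,-50,1)); prof(U,V,20,range(50,72,1))
cor=[(383,42),(483,43),(380,205),(482,207)]
C=[onz(K,T,u*.64,v*.64,17,True) for u,v in cor]
print(np.round(C,1),'centre',np.mean(C,0).round(1))
print('yaw est',[round(float(np.degrees(np.arctan2(*(C[i+2]-C[i])[[1,0]]))),2) for i in (0,1)],'len',[np.linalg.norm(C[2]-C[0]),np.linalg.norm(C[1]-C[0])])
# held dish in tool frame
w=np.radians(-163.58); t=np.array([660.9,265.3,238.1]); R=P-t
X=R[...,0]*np.cos(w)+R[...,1]*np.sin(w); Y=R[...,0]*np.sin(w)-R[...,1]*np.cos(w)
m=(abs(Y)<45)&(X>-70)&(X<75)&(R[...,2]<-40)&(R[...,2]>-85)
dz=R[...,2]; 
f=m&(X>40)&(abs(Y)<25); print('front X pct',np.percentile(X[f],[50,90,97,99.5]).round(1))
rim=m&(dz>-49)&(X>30); print('rim z',np.percentile(dz[rim],[5,50,95]),'Y range',np.percentile(Y[rim],[.5,99.5]).round(1),'X',np.percentile(X[rim],[50,90,99]).round(1))
for s in((-24,-8),(8,24),(-8,8)):
    g=rim&(Y>s[0])&(Y<s[1]); print(s,np.median(X[g]).round(2),np.percentile(X[g],99).round(1))
E
python3 prof.py
```

```text
V
-66 0.3; -65 0.2; -64 0.1; -63 0.1; -62 0.2; -61 17.0; -60 17.9; -59 18.0; -58 17.9; -57 17.7; -56 17.9; -55 17.9; -54 18.0; -53 17.9; -52 18.1; -51 18.0; -50 18.0; -49 18.2; -48 17.8; -47 17.9; -46 18.0; -45 18.0; -44 18.1; -43 18.2; -42 18.0; -41 17.9; -40 18.0; -39 17.9; -38 17.9; -37 18.0; -36 18.1; -35 17.8; -34 16.9; -33 14.7; -32 8.0; -31 8.0; -30 8.0; -29 8.0; -28 8.0; -27 8.0; 
26 7.8; 27 7.9; 28 7.9; 29 7.9; 30 8.1; 31 8.1; 32 8.3; 33 12.8; 34 16.6; 35 17.5; 36 17.7; 37 17.8; 38 17.9; 39 18.0; 40 17.8; 41 17.9; 42 17.9; 43 18.0; 44 18.0; 45 17.9; 46 17.8; 47 17.9; 48 17.9; 49 17.8; 50 17.7; 51 17.7; 52 18.1; 53 17.9; 54 17.8; 55 17.8; 56 17.8; 57 17.8; 58 18.0; 59 18.1; 60 17.3; 61 17.4; 65 0.3; 
U
-66 17.9; -65 18.1; -64 18.1; -63 18.1; -62 17.9; -61 17.7; -60 17.9; -59 17.6; -58 16.4; -57 11.5; -56 8.0; -55 7.8; -54 7.8; -53 8.1; -52 7.9; -51 8.2; 
50 7.5; 51 7.7; 52 7.9; 53 7.9; 54 7.9; 55 7.9; 56 8.0; 57 13.0; 58 16.8; 59 17.7; 60 17.8; 61 17.9; 62 17.8; 63 17.8; 64 17.7; 65 17.7; 
[[510.4 215.   17. ]
 [490.1 278.9  17. ]
 [618.2 244.6  17. ]
 [599.1 311.4  17. ]] centre [554.4 262.5  17. ]
yaw est [15.35, 16.6] len [np.float64(111.75160699109156), np.float64(67.01525975294885)]
front X pct [53.8 55.4 55.5 55.7]
rim z [-47.93033593 -46.11842489 -44.96791261] Y range [-29.8  31.9] X [53.1 55.2 55.6]
(-24, -8) 54.14 55.4
(8, 24) 54.25 55.6
(-8, 8) 54.42 55.7
```

```bash
cat >> prof.py <<'E'
print('---')
for side in(-1,1):
    pts=[]
    for u in range(-50,51,4):
        m=(abs(U-u)<2.5)&(Z>-5)&(Z<25)&(side*V>26)&(side*V<42); o=np.argsort(side*V[m]); v=V[m][o]; zz=Z[m][o]
        i=np.argmax(zz>13); pts.append((u,(v[i]+v[i-1])/2))
    p=np.polyfit(*np.array(pts).T,1); print(side,'slope deg',np.degrees(p[0]).round(2),'v0',p[1].round(2))
    m=(Z>16)&(Z<20)&(side*V>55)&(abs(U)<60); 
w=np.radians(-163.58); o=np.array([.6*np.cos(w)+1.05*np.sin(w), .6*np.sin(w)-1.05*np.cos(w)])
g=np.array([555,263])-o; print(g); plan(g[0],g[1],120,196.5)
E
python3 prof.py | sed -n '/---/,$p'
```

```text
---
-1 slope deg -0.11 v0 -33.1
1 slope deg 0.11 v0 32.68
[555.87233933 262.16242965]
delta [ 1.0165e+02  2.6680e+01  1.1810e+02 -2.0000e-02] t 4.8
```

carry_out(
  deltas=[
    [[45,12,30,0],[90,24,70,0],[101.6,26.7,110,0],[101.6,26.7,130,0],[101.6,26.7,135,0],[101.6,26.7,135,0],[101.6,26.7,135,0],[101.6,26.7,135,0]],
  ],
)

```text
time: 5.6
tool_pos: [557.4, 263.6, 106.0]
tcp_rot: [3.141, 0.004, -2.854]
contact_force: [0.3, -0.2, -1.8]
grip_width: 61.9
```

```bash
python3 -c "
from h import *
plan(555.9,262.2,88,196.5); im,d,K,T=cap('wrist'); np.savez('wrist4.npz',im=im,d=d,K=K,T=T); cv2.imwrite('pics/w4.png',cv2.resize(im,(800,600)))
print(bot.get_obs())"
```

```text
delta [ 1.870e+00 -8.800e-01  1.803e+01 -1.000e-02] t 5.6
{'time': 5.65, 'joint_positions': array([ 3.17677196e-01,  6.95169114e-01,  1.47743587e+00,  2.99788978e-05,
        9.65779982e-01, -1.54087103e+00]), 'dq': array([ 0.00458752,  0.00176539,  0.00908016,  0.00150547, -0.00085447,
        0.00192357]), 'tau': array([-1.06784133e-01, -5.61987877e+01, -2.03435951e+01, -3.36631655e-02,
        7.20597454e-02, -1.17761843e-03]), 'tool_pos': array([557.15326388, 263.6302061 , 105.81912228]), 'tcp_rot': array([ 3.14147198,  0.00320551, -2.85385796]), 'contact_force': array([-0.19113358, -0.06970886, -1.74661231]), 'moment': array([ 0.06409181,  0.03606934, -0.03861898]), 'grip_width': 61.50850505925372}
```

View pics/w4.png

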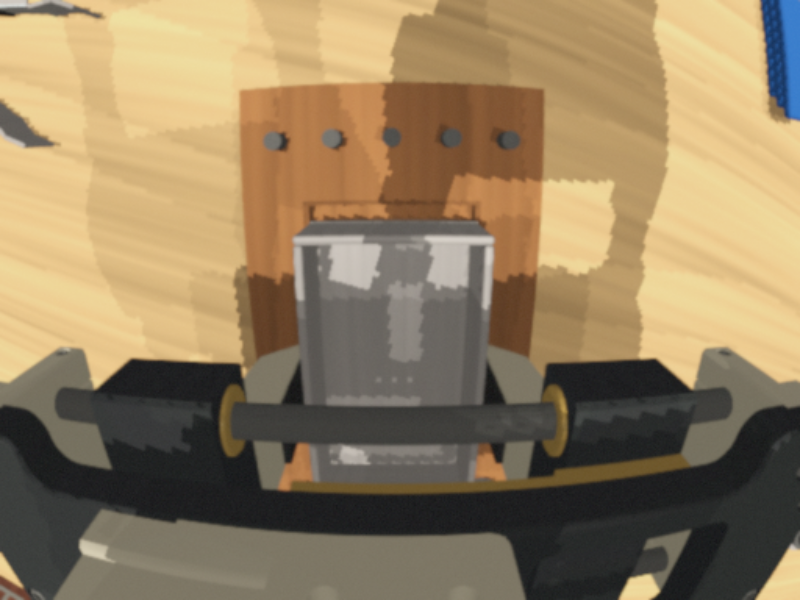

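The dish lines up with the recess: the recess back edge runs (310,212)–(478,212), centred on the dish at x≈394. Next I let the arm settle.

carry_out(
  deltas=[
    [[0,0,0,0],[0,0,0,0],[0,0,0,0]],
  ],
)

```text
time: 5.95
tool_pos: [556.0, 263.7, 104.5]
tcp_rot: [3.142, 0.0, -2.853]
contact_force: [0.3, -0.7, -1.9]
grip_width: 61.6
```

```bash
python3 -c "
from h import *
plan(555.9,262.2,88,196.5)
z=np.load('wrist4.npz'); P=fcloud(z['d'],z['K'],z['T'])
o=dict(tool=[557.15,263.63,105.8]); w=-2.8538; R=P-o['tool']
X=R[...,0]*np.cos(w)+R[...,1]*np.sin(w); Y=R[...,0]*np.sin(w)-R[...,1]*np.cos(w); Z=P[...,2]
m=(X>62)&(X<64)
# floor visible strip in front of dish: edges in Y, back edge in X
s=(X>55)&(X<60)&(Z>5)&(Z<12); print(s.sum(), np.percentile(Y[s],[1,99]) if s.sum() else '')
for c in np.arange(50,66,1): 
    g=(abs(X-c)<.5)&(abs(Y)<25); print(c,np.median(Z[g]).round(1) if g.sum() else None,end='; ')
print()
for r in((-65,-55),(55,65)):
  for c in range(*r):
    g=(abs(Y-c)<.5)&(X>60)&(X<75); print(c,np.median(Z[g]).round(1),end='; ')
"
```

```text
delta [ 0.5  -1.38 16.47  0.  ] t 5.95
598 [-32.80558522  32.94673266]
50 None; 51 None; 52 59.7; 53 60.0; 54 42.7; 55 47.1; 56 7.9; 57 7.9; 58 7.8; 59 None; 60 16.5; 61 17.5; 62 17.9; 63 18.1; 64 17.9; 65 17.8; 
-65 nan; -64 nan; -63 nan; -62 nan; -61 nan; -60 17.8; -59 17.9; -58 17.7; -57 17.8; -56 18.0; 55 17.8; 56 17.9; 57 17.9; 58 17.9; 59 17.7; 60 17.7; 61 16.5; 62 nan; 63 nan; 64 nan;
  return _methods._mean(a, axis=axis, dtype=dtype,
  ret = ret.dtype.type(ret / rcount)
```

carry_out(
  deltas=[
    [[0.5,-1.1,0,0],[0.5,-1.1,3,0],[0.5,-1.1,6,0],[0.5,-1.1,9,0],[0.5,-1.1,12,0],[0.5,-1.1,14,0],[0.5,-1.1,15,0],[0.5,-1.1,16,0],[0.5,-1.1,16,0],[0.5,-1.1,16,0]],
  ],
)

```text
time: 6.95
tool_pos: [555.8, 262.4, 88.3]
tcp_rot: [3.142, 0.0, -2.853]
contact_force: [-0.5, -1.0, -1.0]
grip_width: 61.7
```

carry_out(
  deltas=[
    [[0,0,0.5,0],[0,0,1,0],[0,0,1,0],[0,0,1,0]],
  ],
)

```text
time: 7.35
tool_pos: [555.8, 262.4, 87.4]
tcp_rot: [3.142, 0.0, -2.853]
contact_force: [0.8, 0.0, 0.4]
grip_width: 61.9
```

carry_out(
  deltas=[
    [[0,0,0,0],[0,0,0,0],[0,0,0,0],[0,0,0,0],[0,0,0,0],[0,0,-40,0],[0,0,-90,0],[0,0,-140,0],[-80,0,-150,0],[-100,0,-150,0],[-100,0,-150,0],[-100,0,-150,0],[-100,0,-150,0]],
  ],
  fingers=91.8,
)

```text
time: 8.65
tool_pos: [650.5, 290.6, 236.6]
tcp_rot: [3.142, -0.002, -2.853]
contact_force: [-0.9, 0.0, -0.8]
grip_width: 91.8
```

```bash
python3 -c "
from h import *
im,d,K,T=cap('wrist'); np.savez('wrist5.npz',im=im,d=d,K=K,T=T); P=fcloud(d,K,T); Z=P[...,2]
a=np.radians(16.5); ex=np.array([np.cos(a),np.sin(a)]); ey=np.array([-ex[1],ex[0]])
Q=P[...,:2]-[555,263]; U=Q@ex; V=Q@ey
m=(abs(U)<70)&(abs(V)<45)&(Z>34)&(Z<50); r=cv2.minAreaRect(np.stack([U[m],V[m]],-1).astype(np.float32)); print('rim',r)
for s in((-60,-40),(-10,10),(40,60)):
  for t in(-1,1):
    g=m&(U>s[0])&(U<s[1])&(V*t>26); print(s,t,np.median(Z[g]).round(2),g.sum())
for n in('scene','side'):
  i2,_,_,_=cap(n); cv2.imwrite(f'pics/{n}5.png',i2)
cv2.imwrite('pics/w5.png',cv2.resize(im,(800,600)))
print(bot.get_obs()['tool_pos'],bot.get_obs()['time'])
"
```

```text
rim ((0.3929634094238281, -0.10168647766113281), (62.4923210144043, 109.47689819335938), 89.7748794555664)
(-60, -40) -1 41.66 60
(-60, -40) 1 41.45 64
(-10, 10) -1 41.47 76
(-10, 10) 1 41.57 75
(40, 60) -1 41.5 62
(40, 60) 1 41.57 57
[650.68376006 290.71863829 238.03022209] 8.8
```

The dish is seated: rim at 41.5 mm all round, centred within 0.4 mm. On to the steel and black tongs.

```bash
python3 -c "
from h import *
plan(464,-31,215,81)"
```

```text
delta [ 270.49 -255.32   23.03   23.11] t 8.8
```

carry_out(
  deltas=[
    [[15,-15,0,1.4],[35,-35,0,3],[60,-60,0,4.6],[90,-85,0,6.3],[120,-110,0,8],[150,-140,0,9.7],[180,-170,0,11.4],[210,-200,0,13.1],[240,-230,0,14.8],[270,-255,0,16.5],[270.5,-255.3,5,18.2],[270.5,-255.3,15,19.9],[270.5,-255.3,23,21.5],[270.5,-255.3,23,23.1],[270.5,-255.3,23,23.1],[270.5,-255.3,23,23.1],[270.5,-255.3,23,23.1],[270.5,-255.3,23,23.1]],
  ],
)

```text
time: 10.6
tool_pos: [464.8, -30.8, 214.5]
tcp_rot: [3.141, -0.0, 1.416]
contact_force: [0.3, 0.2, -0.1]
grip_width: 91.9
```

```bash
python3 -c "
from h import *
im,d,K,T=cap('wrist'); np.savez('wrist6.npz',im=im,d=d,K=K,T=T);cv2.imwrite('pics/w6.png',cv2.resize(im,(800,600)))
o=bot.get_obs();print(o['joint_positions'],o['tool_pos'],np.degrees(o['tcp_rot']))"
```

```text
[-2.30894687e-01  3.19314812e-01  1.79637241e+00  1.11371787e-04
  1.02544252e+00 -7.55221160e-02] [464.84102566 -30.77074168 214.40885088] [ 1.79973141e+02 -3.44032055e-03  8.10944995e+01]
```

View pics/w6.png

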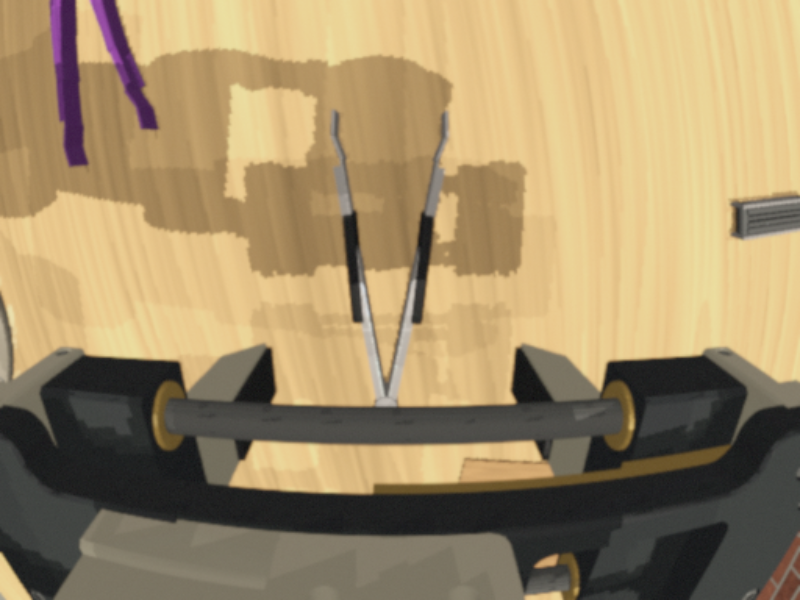

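The steel and black tongs are in view: grips (350–358, 212–322) and (417–425, 212–322), tips (334,115) and (445,115), pivot (386,400).

```bash
python3 -c "
from h import *
z=np.load('wrist6.npz'); im,d,K,T=z['im'],z['d'],z['K'],z['T']; P=fcloud(d,K,T); Z=P[...,2]
t=np.array([464.84,-30.77]); w=np.radians(81.09); R=P[...,:2]-t
X=R[...,0]*np.cos(w)+R[...,1]*np.sin(w); Y=R[...,0]*np.sin(w)-R[...,1]*np.cos(w)
m=(Z>10)&(Z<40)&(abs(Y)<50)&(X>-115)&(X<110)
v=im.max(-1); top=(Z>20)&m; print('topz',np.median(Z[top]))
for s in(-1,1):
    b=m&(v<60)&(Y*s>0); nl,L,st,_=cv2.connectedComponentsWithStats(b.astype(np.uint8)); i=1+np.argmax(st[1:,4]); g=L==i
    print('grip',s,g.sum(),'X',np.percentile(X[g],[1,99]).round(1),'Y@mid',np.percentile(Y[g&(abs(X-np.median(X[g]))<8)],[2,50,98]).round(1),'z',np.percentile(Z[g],[2,98]).round(1))
    a=top&(Y*s>0); 
    for x in(-80,-60,-40,-20,0,20,40,60,80): 
        c=a&(abs(X-x)<3); print(x,np.percentile(Y[c],[5,50,95]).round(1) if c.sum() else '',end=' ')
    print(); print('Xrange',X[m&(Y*s>-3)].min().round(1),X[m&(Y*s>0)].max().round(1))
"
```

```text
topz 23.31896623371636
grip -1 382 X [-23.4  43. ] Y@mid [-29.3 -26.4 -23.4] z [16.6 25.3]
-80 [-12.9  -7.5  -1. ] -60 [-16.3 -13.7 -10.5] -40 [-18.9 -16.5 -13.4] -20 [-27.2 -22.1 -17.1] 0 [-28.7 -24.6 -19.9] 20 [-30.2 -26.3 -22.9] 40 [-31.7 -27.9 -25. ] 60 [-34.3 -31.5 -28.6] 80 [-34.8 -32.9 -31.3] 
Xrange -90.3 108.7
grip 1 384 X [-24.7  42.2] Y@mid [15.6 18.5 21.5] z [18.5 25.2]
-80 [0.1 1.2 2.3] -60 [0.1 3.3 6. ] -40 [3.2 6.3 9.4] -20 [ 8.1 13.2 18.3] 0 [11.1 15.9 19.9] 20 [14.8 18.5 22.5] 40 [17.4 21.1 25. ] 60 [22.8 24.9 27.7] 80 [25.3 26.5 28.4] 
Xrange -90.3 107.7
```

carry_out(
  deltas=[
    [[10,-5.1,20,0.14],[10,-5.1,60,0.14],[10,-5.1,100,0.14],[10,-5.1,130,0.14],[10,-5.1,145,0.14],[10,-5.1,145,0.14],[10,-5.1,145,0.14],[10,-5.1,145,0.14],[10,-5.1,145,0.14]],
  ],
)

```text
time: 11.55
tool_pos: [461.8, -20.2, 70.0]
tcp_rot: [3.14, 0.0, 1.402]
contact_force: [0.5, 0.2, 0.4]
grip_width: 91.9
```

carry_out(
  deltas=[
    [[0,0,0,0],[0,0,0,0],[0,0,0,0],[0,0,0,0],[0,0,0,0],[0,0,0,0],[0,0,0,0],[0,0,0,0],[0,0,0,0]],
  ],
  fingers=45,
)

```text
time: 12.45
tool_pos: [461.4, -20.1, 69.2]
tcp_rot: [3.141, -0.0, 1.402]
contact_force: [-0.6, -1.3, -0.2]
grip_width: 45.3
```

```bash
cat > tm.py <<'E'
from h import *
import sys
o=bot.get_obs(); im,d,K,T=cap('wrist'); np.savez(sys.argv[1]+'.npz',im=im,d=d,K=K,T=T);cv2.imwrite(f'pics/{sys.argv[1]}.png',cv2.resize(im,(800,600)))
P=fcloud(d,K,T); t=np.array(o['tool_pos']); w=o['tcp_rot'][2]; R=P-t
X=R[...,0]*np.cos(w)+R[...,1]*np.sin(w); Y=R[...,0]*np.sin(w)-R[...,1]*np.cos(w); Z=R[...,2]
for x in(30,45,60,75,85,92):
    for s in(-1,1):
        c=(abs(X-x)<2.5)&(Y*s>5)&(Y*s<40)&(Z>-75)&(Z<-35)
        if c.sum()>3:
            tp=c&(Z>np.percentile(Z[c],90)-4); print(x,s,'Y',np.percentile(Y[tp],[5,50,95]).round(1),'topZ',np.percentile(Z[c],95).round(1),end=' | ')
    print()
print(t.round(1),np.degrees(w).round(2),o['grip_width'],o['time'])
E
python3 tm.py w7
```

```text
30 -1 Y [-23.8 -20.1 -16.7] topZ -44.8 | 30 1 Y [15.2 18.8 22.6] topZ -44.8 | 
45 -1 Y [-25.6 -22.7 -20.1] topZ -45.9 | 45 1 Y [18.6 21.4 24. ] topZ -45.9 | 
60 -1 Y [-27.8 -24.8 -21.9] topZ -45.8 | 60 1 Y [20.4 23.3 26.3] topZ -45.8 | 
75 -1 Y [-27.  -25.3 -23.8] topZ -45.3 | 75 1 Y [22.2 23.7 25.5] topZ -45.3 | 
85 -1 Y [-29.2 -27.6 -26.8] topZ -45.6 | 85 1 Y [25.2 25.9 27.4] topZ -45.5 | 
92 -1 Y [-28.9 -27.3 -26.3] topZ -45.4 | 92 1 Y [24.6 25.4 26.9] topZ -45.5 | 
[461.4 -20.1  69.2] 80.31 45.271121177505364 12.45
```

carry_out(
  deltas=[
    [[0,0,-10,0],[0,0,-30,0],[0,0,-60,0],[0,0,-90,0],[0,0,-110,0],[0,0,-120,0],[0,0,-120,0],[0,0,-120,0]],
  ],
)

```text
time: 13.3
tool_pos: [460.9, -20.1, 188.6]
tcp_rot: [-3.141, -0.0, 1.402]
contact_force: [-0.5, -0.9, -0.2]
grip_width: 45.2
```

```bash
python3 tm.py w8; python3 -c "
from h import *
plan(440,-263,189,0)"
```

```text
30 -1 Y [-24.  -20.2 -16.7] topZ -44.5 | 30 1 Y [15.1 18.8 22.5] topZ -44.4 | 
45 -1 Y [-25.6 -22.7 -20.1] topZ -45.1 | 45 1 Y [18.7 21.3 24. ] topZ -45.5 | 
60 -1 Y [-27.9 -24.9 -22. ] topZ -45.2 | 60 1 Y [20.4 23.2 26.2] topZ -45.2 | 
75 -1 Y [-27.  -25.4 -23.9] topZ -44.4 | 75 1 Y [22.2 23.7 25.5] topZ -44.5 | 
85 -1 Y [-29.2 -27.9 -26.9] topZ -44.0 | 85 1 Y [25.2 26.1 27.7] topZ -44.4 | 
92 -1 Y [-28.8 -27.4 -26.4] topZ -44.3 | 92 1 Y [24.5 25.5 26.7] topZ -44.3 | 
[460.9 -20.1 188.6] 80.31 45.235751291540026 13.3
delta [-242.99   20.43   -0.76   16.06] t 13.35
```

carry_out(
  deltas=[
    [[-8,0.5,0,0.5],[-20,2,0,1.5],[-38,3,0,2.8],[-58,5,0,4.2],[-80,7,0,5.6],[-105,9,0,7],[-130,11,0,8.4],[-155,13,0,9.8],[-180,15,0,11.2],[-202,17,0,12.6],[-220,18.5,0,13.9],[-233,19.5,0,15],[-240,20.2,0,15.7],[-243,20.4,0,16.06],[-243,20.4,0,16.06],[-243,20.4,0,16.06],[-243,20.4,0,16.06]],
  ],
)

```text
time: 15.05
tool_pos: [440.6, -262.7, 189.0]
tcp_rot: [-3.141, 0.0, 0.001]
contact_force: [0.5, -0.5, -0.6]
grip_width: 44.9
```

```bash
python3 tm.py w9; python3 -c "
from h import *
z=np.load('w9.npz'); P=fcloud(z['d'],z['K'],z['T']); Z=P[...,2]
m=(abs(P[...,0]-565)<60)&(abs(P[...,1]+264)<60)&(Z>12)&(Z<60); q=P[m]; print(len(q),cv2.minAreaRect(q[:,:2].astype(np.float32)))
t=q[q[:,2]>33]; print(len(t),cv2.minEnclosingCircle(t[:,:2].astype(np.float32)),np.percentile(t[:,2],[5,50,95]))
g=P[(abs(P[...,0]-565)<60)&(abs(P[...,1]+264)<60)&(Z<9)]; print('card z',np.median(g[:,2]))
"
```

```text
30 -1 Y [-24.2 -20.2 -16.8] topZ -44.5 | 30 1 Y [15.1 18.7 22.5] topZ -44.6 | 
45 -1 Y [-25.7 -23.  -20.3] topZ -45.2 | 45 1 Y [18.8 21.4 24.2] topZ -45.3 | 
60 -1 Y [-28.  -24.9 -22.1] topZ -45.2 | 60 1 Y [20.5 23.3 26.3] topZ -45.3 | 
75 -1 Y [-27.5 -25.8 -24.2] topZ -44.2 | 75 1 Y [22.5 24.1 25.9] topZ -44.4 | 
85 -1 Y [-29.3 -27.8 -26.9] topZ -44.4 | 85 1 Y [25.  26.1 27.6] topZ -44.3 | 
92 -1 Y [-28.9 -27.3 -26.2] topZ -44.4 | 92 1 Y [24.5 25.4 26.6] topZ -44.4 | 
[ 440.6 -262.7  189. ] 0.07 44.90079092068516 15.05
1377 ((564.3095703125, -264.3930969238281), (33.959716796875, 34.465965270996094), 81.0523910522461)
1273 ((564.509765625, -264.3362121582031), 17.547075271606445) [34.94103658 38.67176047 40.20756986]
card z 2.8842789513671985
```

View pics/w9.png

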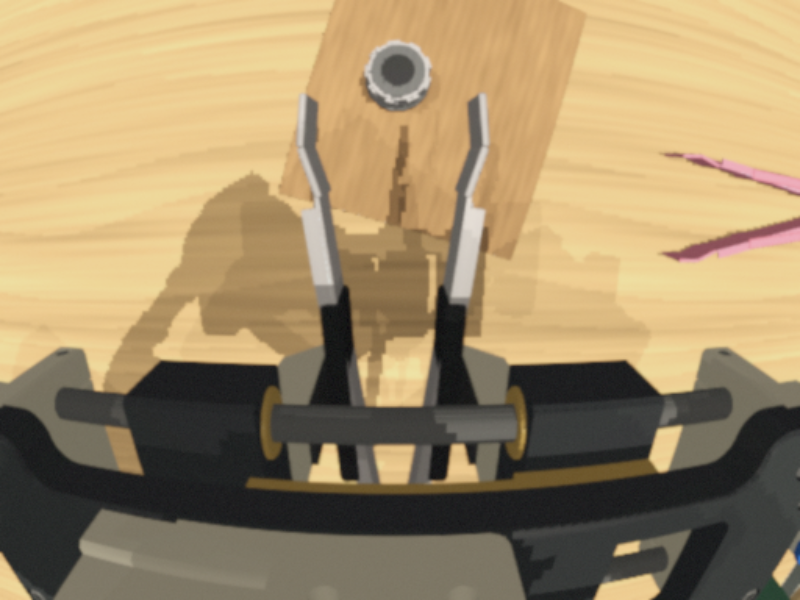

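The hub is at (398,72) with the open tongs' tips at (307,97) and (482,97), and the pink decoy well to the side. Now the tip's V geometry.

```bash
python3 -c "
from h import *
z=np.load('w9.npz'); P=fcloud(z['d'],z['K'],z['T'])-[440.6,-262.7,189.0]; X,Y,Z=P[...,0],-P[...,1],P[...,2]
m=(Z>-72)&(Z<-38)
for s in(-1,1):
    for x in range(62,108,3):
        c=m&(abs(X-x)<1.5)&(Y*s>5)&(Y*s<45)
        if c.sum()>2: print(x,np.percentile(Y[c],[3,97]).round(1),end='; ')
    print('end',X[m&(Y*s>5)&(Y*s<45)].max().round(1))
"
```

```text
62 [-28.5 -22.3]; 65 [-24.4 -22.4]; 68 [-25.  -22.1]; 71 [-26.  -23.2]; 74 [-27.  -24.1]; 77 [-28.1 -25. ]; 80 [-28.9 -26.4]; 83 [-29.6 -26.9]; 86 [-29.1 -26.7]; 89 [-29.1 -26.6]; 92 [-29.  -26.2]; 95 [-28.6 -26.2]; 98 [-28.2 -26.1]; end 97.6
62 [20.5 26.5]; 65 [20.6 22.5]; 68 [20.3 23. ]; 71 [21.3 23.9]; 74 [22.2 25. ]; 77 [23.1 26. ]; 80 [24.3 26.9]; 83 [24.9 27.5]; 86 [24.7 27.5]; 89 [24.5 26.7]; 92 [24.4 26.5]; 95 [24.1 26.2]; 98 [24.1 26. ]; end 97.9
```

carry_out(
  deltas=[
    [[15,1,0,0],[30,2,10,0],[40.8,2.6,25,0],[40.8,2.6,45,0],[40.8,2.6,60,0],[40.8,2.6,60,0],[40.8,2.6,60,0],[40.8,2.6,60,0]],
  ],
)

```text
time: 15.9
tool_pos: [481.9, -265.9, 130.2]
tcp_rot: [3.141, -0.002, 0.0]
contact_force: [1.1, 0.7, -0.9]
grip_width: 45.2
```

```bash
cat > rel.py <<'E'
from h import *
o=bot.get_obs(); t=np.array(o['tool_pos']); w=o['tcp_rot'][2]; im,d,K,T=cap('wrist'); R=fcloud(d,K,T)-t
X=R[...,0]*np.cos(w)+R[...,1]*np.sin(w); Y=R[...,0]*np.sin(w)-R[...,1]*np.cos(w); Z=R[...,2]+t[2]
hub=(abs(X-83)<25)&(abs(Y)<22)&(Z>30)&(Z<48)
if hub.sum()>10: print('hub',cv2.minEnclosingCircle(np.stack([X[hub],Y[hub]],-1).astype(np.float32)),np.percentile(Z[hub],95))
m=(R[...,2]>-60)&(R[...,2]<-38)
for s in(-1,1):
    c=m&(abs(X-83)<2)&(Y*s>17)&(Y*s<45); print(s,np.percentile(Y[c],[3,50,97]).round(1) if c.sum() else None)
    print('end',X[m&(Y*s>15)&(Y*s<45)].max().round(1))
print(t.round(1),o['contact_force'].round(1),o['grip_width'],o['time'])
import sys; cv2.imwrite(f'pics/{sys.argv[1]}.png',cv2.resize(im,(800,600)))
E
python3 rel.py w10
```

```text
hub ((82.8231201171875, -1.7087393999099731), 17.501943588256836) 40.14766895485734
-1 [-29.4 -27.1 -26.7]
end 97.7
1 [25.1 25.6 27.9]
end 97.8
[ 481.9 -265.9  130.2] [ 1.1  0.7 -0.9] 45.169690369602975 15.9
```

carry_out(
  deltas=[
    [[0,-0.8,10,0],[0,-0.8,20,0],[0,-0.8,30,0],[0,-0.8,40,0],[0,-0.8,46,0],[0,-0.8,49.5,0],[0,-0.8,49.5,0],[0,-0.8,49.5,0],[0,-0.8,49.5,0]],
  ],
)

```text
time: 16.85
tool_pos: [481.6, -265.0, 80.1]
tcp_rot: [3.141, -0.001, 0.0]
contact_force: [0.0, 0.2, -1.3]
grip_width: 44.7
```

```bash
python3 rel.py w11
```

```text
hub ((73.80988311767578, 0.05702894181013107), 26.7158203125) 40.163517797837
-1 [-29.3 -27.1 -17.2]
end 97.6
1 [25.1 25.6 27.9]
end 97.9
[ 481.6 -265.    80.1] [ 0.   0.2 -1.3] 44.697490806024184 16.85
```

View pics/w11.png

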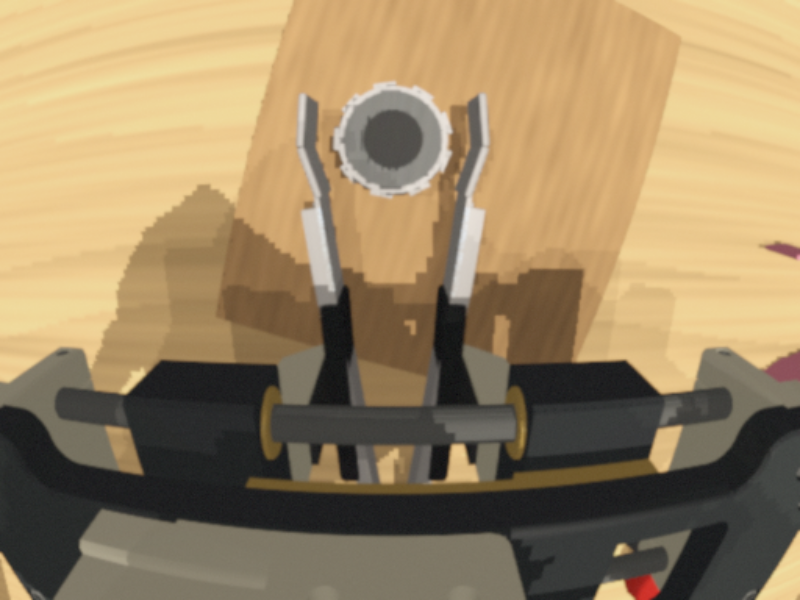

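The hub, centred at (392,139), sits midway between the tips with even gaps. Closing now.

carry_out(
  deltas=[
    [[0,0,0,0],[0,0,0,0],[0,0,0,0]],
  ],
  fingers=38,
)

```text
time: 17.2
tool_pos: [481.4, -264.9, 79.8]
tcp_rot: [3.142, -0.0, 0.0]
contact_force: [0.1, -0.2, -0.9]
grip_width: 38.5
```

carry_out(
  deltas=[
    [[0,0,0,0],[0,0,0,0],[0,0,0,0],[0,0,0,0],[0,0,0,0],[0,0,0,0],[0,0,0,0]],
  ],
  fingers=20,
)

```text
time: 17.9
tool_pos: [481.4, -264.9, 79.7]
tcp_rot: [-3.142, -0.0, 0.0]
contact_force: [-0.7, 0.3, -0.1]
grip_width: 34.3
```

carry_out(
  deltas=[
    [[0,0,-5,0],[0,0,-10,0],[0,0,-20,0],[0,0,-30,0],[0,0,-30,0],[0,0,-30,0],[0,0,-30,0]],
  ],
)

```text
time: 18.6
tool_pos: [481.2, -264.8, 109.5]
tcp_rot: [-3.141, 0.0, 0.0]
contact_force: [0.1, 1.2, -1.6]
grip_width: 34.3
```

```bash
python3 rel.py w12; python3 -c "
from h import *
for n in('scene','side'):
    im,d,K,T=cap(n); cv2.imwrite(f'pics/{n}12.png',im)
o=bot.get_obs(); 
im,d,K,T=cap('side'); p=T@np.array([565,-264,40,1]); uv=K@p[:3]; u,v=(uv[:2]/uv[2]).astype(int)
c=im[max(v-60,0):v+60,u-80:u+80]; cv2.imwrite('pics/side12c.png',cv2.resize(c,None,fx=4,fy=4,interpolation=cv2.INTER_CUBIC)); print(u,v)
"
```

```text
hub ((77.29574584960938, -0.8186733722686768), 25.394920349121094) 47.28952440053459
-1 [-20.2 -18.7 -17.2]
end 97.6
1 [17.1 17.9 18.5]
end 97.9
[ 481.2 -264.8  109.5] [ 0.1  1.2 -1.6] 34.273378708967925 18.6
275 230
```

View pics/side12c.png

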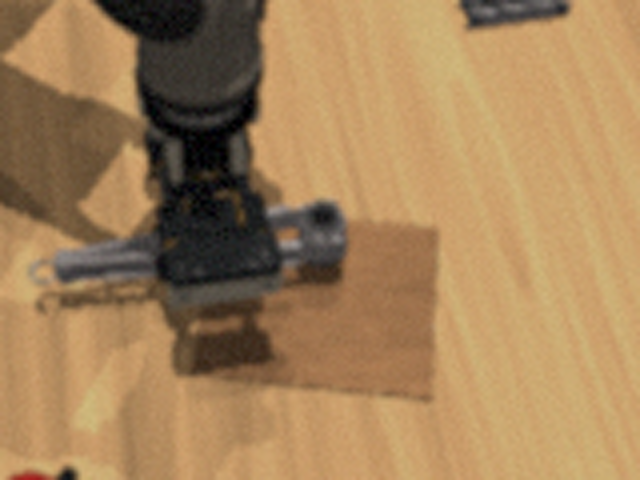

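```bash
python3 -c "
from h import *
o=bot.get_obs(); t=np.array(o['tool_pos']); im,d,K,T=cap('wrist'); R=fcloud(d,K,T)-t; X,Y,Z=R[...,0],-R[...,1],R[...,2]
c=(abs(Z+41)<7)&(abs(X-83)<20)&(abs(Y+.9)<15); q=np.stack([X[c],Y[c]],-1).astype(np.float32); print(c.sum(),cv2.minEnclosingCircle(q),np.percentile(Z[c],[5,50,95]))
"
```

```text
4094 ((79.18575286865234, -0.912327229976654), 21.429367065429688) [-45.15143261 -41.1958616  -39.85155096]
```

The hub rose with the tongs: its top is 41 mm below the TCP, as before the lift. Carrying it to the dish.

carry_out(
  deltas=[
    [[0,0,-15,0],[0,-5,-30,0],[0,-20,-39.5,0],[-1,-42,-39.5,0],[-1.5,-72,-39.5,0],[-2,-106,-39.5,0],[-3,-142,-39.5,0],[-4,-178,-39.5,0],[-4.5,-214,-39.5,0],[-5,-250,-39.5,0],[-5.5,-286,-39.5,0],[-6,-322,-39.5,0],[-6.5,-358,-39.5,0],[-7,-394,-39.5,0],[-7.5,-428,-39.5,0],[-8,-460,-39.5,0],[-8.6,-488,-39.5,0],[-8.6,-508,-39.5,0],[-8.6,-520,-39.5,0],[-8.6,-527,-39.5,0]],
  ],
)

```text
time: 20.85
tool_pos: [472.0, 263.1, 149.1]
tcp_rot: [3.142, 0.0, 0.001]
contact_force: [0.9, 0.0, -1.6]
grip_width: 34.4
```

carry_out(
  deltas=[
    [[0,0,0,0],[0,0,0,0],[0,0,0,0],[0,0,0,0],[0,0,0,0]],
  ],
)

```text
time: 21.35
tool_pos: [472.8, 261.6, 149.3]
tcp_rot: [-3.142, -0.0, -0.001]
contact_force: [-0.5, 0.6, -2.5]
grip_width: 34.7
```

```bash
python3 -c "
from h import *
o=bot.get_obs(); t=np.array(o['tool_pos']); im,d,K,T=cap('wrist'); P=fcloud(d,K,T); R=P-t; X,Y,Z=R[...,0],-R[...,1],R[...,2]
c=(Z>-43.5)&(Z<-36)&(abs(X-83)<20)&(abs(Y+.9)<17.5); q=P[c]; print('hub',c.sum(),cv2.minEnclosingCircle(q[:,:2].astype(np.float32)),np.percentile(q[:,2],[5,50,95]))
a=np.radians(16.5); Q=P[...,:2]-[555,263]; U=Q@[np.cos(a),np.sin(a)]; V=Q@[-np.sin(a),np.cos(a)]; zz=P[...,2]
m=(abs(U)<70)&(abs(V)<45)&(zz>36)&(zz<47); print('dish',m.sum(),cv2.minAreaRect(np.stack([U[m],V[m]],-1).astype(np.float32)),np.median(zz[m]))
print(o['tool_pos'],o['grip_width'],o['time'],o['contact_force'])
cv2.imwrite('pics/w13.png',cv2.resize(im,(400,300)))
im,d,K,T=cap('scene'); cv2.imwrite('pics/s13.png',im)
A=cv2.resize(im[120:330,160:440],(400,300)); B=cv2.resize(im,(400,300)); im2,*_=cap('side'); C=cv2.resize(im2[60:210,150:350],(400,300)); 
cv2.imwrite('pics/f13.png',np.vstack([np.hstack([cv2.imread('pics/w13.png'),A]),np.hstack([C,cv2.resize(im2,(400,300))])]))
"
```

```text
hub 3613 ((556.047607421875, 262.5435485839844), 15.979996681213379) [106.28351911 108.28674672 109.507164  ]
dish 2118 ((0.48673248291015625, -0.18837738037109375), (62.52992630004883, 110.46480560302734), 89.95736694335938) 41.520345686237235
[472.83035641 261.57589992 149.27725215] 34.66627885887443 21.35 [-0.52151549  0.58280192 -2.49923974]
```

View pics/f13.png

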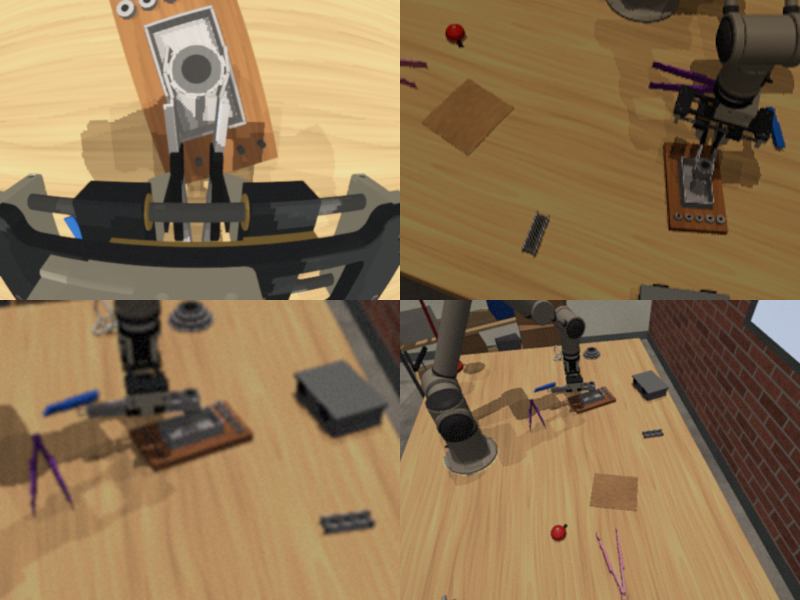

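The hub is held at the dish's centre: top at 108.5 mm, so its foot is about 72 mm up, 30 mm over the rim. The bench is otherwise undisturbed. Handing in.

```bash
python3 -c "
from plant import bot
print(bot.close_job()); print(bot.get_obs()['grip_width'])"
```

```text
the job is handed in; nothing more can be done
None
the job is handed in; nothing more can be done
```

I set the dish in its recess and let go of it. I then took the steel and black tongs, closed them on the freehub and lifted it, and handed in at about 21 s while still holding it over the dish. The gripper itself never touched the freehub.

- **Dish:** the last depth check put its rim at 41.5 mm and centred in the recess within 0.5 mm. Right after release the rim was level all round.
- **Freehub:** it is within about 1.5 mm of the dish centre, with its foot at about 72 mm, some 30 mm above the rim.
- **Grip:** steady at 34.3 to 34.7 mm, against the 35 mm expected when closed on the freehub.
- **Bystanders:** the bell, tyre levers and hex key set looked unmoved in the final pictures; I did not re-measure them.

The wrist camera showed a sideways offset of about 1 mm from the gripper centre. I worked around it by measuring each thing and its target with that same camera. No check failed.

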